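# Restock the swivel-lid tin box

### The arm

A 6-joint arm with a two-finger parallel gripper is mounted at the origin on the work surface. World frame = base frame: x ahead of the robot, y to its left, z up, the work surface at z = 0. Lengths are in m, angles in rad, forces in N, time in s.
With the tool pointing down it reaches from about 0.15 to 0.775 m from the base axis. Payload 6.1 kg.
Tool frame: the origin (TCP) lies at the very end of the fingers, on their centre line; the grasp point (between the pads) lies 19 mm behind it (r.grip_point_offset is the distance from the TCP to the grasp point, in m); z points along the fingers, y is the line along which they close (so a half turn about z gives the same grasp; the last joint's range is limited). The gripper opens to 85 mm and grips with 20 to 120 N. Pads are 22 mm wide; open, the fingers measure 114 mm over their backs; the gripper's body (76 mm by 85 mm) begins 54 mm behind the grasp point. The pads swing forward as they close: fully open they stand 13 mm farther back than shut.
Start: joints at [1.148, 0.126, -0.04, 1.405, 0, 1.571], TCP at [0.215, 0.479, 0.231] pointing down, gripper open.
Joint ranges: [-2.72, 2.72], [-0.95, 1.95], [-1.27, 1.35], [-1.78, 2.02], [-1.46, 1.47], [-3.14, 3.14]. Speed limits (rad/s): [2.39, 2.39, 3.01, 3.14, 3.14, 3.14].

### API

Orientations are given as [roll, pitch, yaw] about the fixed x, y, z axes, in that order (R = Rz(yaw) Ry(pitch) Rx(roll)).
In Python, from workcell import r, read_camera gives the robot as it stands.
- The arm moves only by the tool carry_out, never from a script. Its arguments are lists of equal length, an entry for each row: "offset": the shift along the tool's x, y, z in units of 25 mm (1.0 is 25 mm), a list of three; "delta_rot": the turn, a rotation vector about the tool's x, y, z in units of 8 degrees (1.0 is 8 degrees), a list of three. A call has 1 to 20 rows; each row is the pose to reach, as a shift and turn from the pose commanded when the call began, along the tool's axes at that moment; what a row does not reach only later rows make up. A row lasts 1/10 s, in which the tool goes at most 50 mm and 8.59 degrees, less where a joint would pass 70% of its speed; a pose out of reach is approached as far as the arm can. A call with a gripper value outside its range is refused whole. "fingers" is the gripper's target within -1 to 1 (shut at 1, half-way at 0, fully open at -1), set as the call begins (left out, the last holds). The fingers move at their own pace and stop on an object; "force" is the grip in N (left out, the last holds). Time passes only in rows, so rows that repeat a pose let the fingers close. It gives the time, the measured TCP pose, the force, the opening and the grip force at its end, in the units of the state.
- r.observe(): the state, without advancing time (a new reading comes with each control period).
- read_camera(name): name is "scene" or "top"; returns a dict with "color" (400x640x3 uint8, blue, green, red), "camera_matrix" (3x3 intrinsics, pixels), "world_from_camera" (4x4, takes a point from camera to world coordinates). Camera axes: x right, y up, looking along -z (the intrinsics and any distortion apply to the point x, -y, -z); pixel columns grow to the right and rows downward; lengths in m; the calibration is good to about 2 mm. A picture is of the moment at which its call begins. There is no depth.
- r.hand_in(): hands the job in; it is judged then, once.
The state is a dict: "t": time; "joints": joint angles; "joint_velocities": joint speeds; "joint_torque": joint torques, N m; "position": TCP position; "eef_rot": TCP orientation; "contact_force": force on the tool from outside, world axes, zero at the start; "wrist_torque": the same for the moment, N m; "width": finger opening in m; "gripper_force": force on a finger pad.
Only numpy, scipy, OpenCV 4.12 (cv2) and the standard library are available. Lean on these libraries where they do the work, as an engineer would, in place of code of your own. Each camera call takes 0.05 s, during which the arm holds its last target. There are 200 camera calls.

### The job

Restock the wooden box: swing its swivel lid wide open towards the side where no tall bottle stands in its way, take the old yellow tin out and stand it in the middle of the round cork mat, and stand every red tin that is on the counter upright inside the box. Then swing the lid squarely shut over the box again. Leave the bottle, the ramekin and the green tin standing where they are.

Things in the scene. Friction and masses are not known exactly. Their poses are not given: they have to be found in the camera images.
- crate: fixed pale wooden box with a swivel lid on top, 300 x 120 x 68 mm outside (x, y, z), side walls, near wall and floor 8 mm thick; the far 72 mm is a solid block, so that the space inside runs from x = -142 to +78 mm and y = -52 to +52 mm and is 60 mm deep; origin at the centre of its underside on the counter; its x axis runs along its length, away from the robot, z up
- lid (a joint): turn of the box's flat white swivel lid about an upright pin near the far end of the box, in rad: 0 is shut squarely over the box; positive swings the knob end towards the box's -y side (the robot's right), negative towards its +y side (the left); stops at 1.75 either way. It moves with light friction (about 1 N pushed at the knob) and stays where it is left
- lid_knob (a point): middle of the dark upright wooden knob (26 mm diameter, 40 mm tall, from 81 to 121 mm above the counter) fixed on top of the lid near its free end, 240 mm from the pin. The white lid is 300 x 120 x 12 mm, its underside 69 mm above the counter; it reaches 48 mm past the knob and 12 mm past the pin
- lid_pivot (a point): the pin on which the lid turns, upright axis, 138 mm from the box's centre along +x; this point is at the lid's underside
- yellow_mid (a point): the old tin, standing inside the box at the start, hidden by the lid: yellow label and lid, 50 mm diameter, 52 mm tall, 0.14 to 0.28 kg; this point is its centre, half-way up; z is its upright axis
- mat: fixed round cork mat, 100 mm diameter, 4 mm thick; origin at the centre of its underside
- green_mid (a point): a tin that must be left alone: green label and lid, 50 mm diameter, 52 mm tall, 0.14 to 0.28 kg; this point is its centre, half-way up; z is its upright axis
- bottle_mid (a point): tall full green glass bottle with a black cap, 66 mm diameter, 152 mm tall, standing beside the box on its left or right, in the way of the lid on that side; this point is its centre half-way up; leave it alone
- ramekin_mid (a point): white ceramic ramekin, 72 mm diameter, 45 mm tall, standing on the other side of the box, low enough for the lid to pass over it; this point is its centre half-way up; leave it alone
- red1_mid (a point): one of the red tins, on the counter (may be absent): red label and lid, 50 mm diameter, 52 mm tall, 0.14 to 0.28 kg; this point is its centre, half-way up; z is its upright axis
- red2_mid (a point): one of the red tins, on the counter (may be absent): red label and lid, 50 mm diameter, 52 mm tall, 0.14 to 0.28 kg; this point is its centre, half-way up; z is its upright axis
- red3_mid (a point): one of the red tins, on the counter (may be absent): red label and lid, 50 mm diameter, 52 mm tall, 0.14 to 0.28 kg; this point is its centre, half-way up; z is its upright axis
- red4_mid (a point): one of the red tins, on the counter (may be absent): red label and lid, 50 mm diameter, 52 mm tall, 0.14 to 0.28 kg; this point is its centre, half-way up; z is its upright axis
There are look-alikes about, which are no part of the job. Leave any orange look-alike of the part that bears red3_mid alone. Of the things that look like the mat, take the one that is farthest to the robot's left at the start.

How it is judged:
By the outcome, as a careful person would: the job done as asked, in the order asked, and still so for the second after the job is handed in, with the robot touching nothing.
Of red1, red2, red3, red4 only 2 to 4 are there at a start; the rules pass over those that are not, and their reading is None.
At some moment in a run one of red1, red2, red3, red4, yellow may be knocked a few centimetres aside while the robot is not near it.
It also fails if it takes over 210 s, if anything falls off the work surface, if the arm or the gripper's body presses on something with over 40 N, if the wrist force passes 120 N, or if a joint passes its speed limit or range.

## Working session

There is one attempt and no reset: what is moved stays moved. The work goes in short steps, Python scripts to look and compute and a tool call to move; the robot and the scene stay as the last step left them, time stands still between calls to the robot, and variables do not carry over. Pictures are saved under pics/ and viewed, at most 14 in all, crops included, and the job is handed in when it is done.

Besides the shell and the picture viewer there is one more tool, called after "Call:" by a JSON object that holds its "method" and its "body". carry_out: Moves the arm, as the interface text tells. Its arguments: {"type":"object","properties":{"offset":{"type":"array"},"delta_rot":{"type":"array"},"fingers":{"type":"number"},"force":{"type":"number"}},"required":["offset","delta_rot"]}

```bash
ls; mkdir -p pics; cat > h.py <<'E'
import numpy as np, cv2
from workcell import r, read_camera
def snap(n,f=None):
    c=read_camera(n)
    if f: cv2.imwrite('pics/'+f,c['color'])
    return c
def ray(c,u,v):
    K=c['camera_matrix'];T=c['world_from_camera']
    d=np.linalg.inv(K)@np.array([u,v,1.]);d=np.array([d[0],-d[1],-d[2]])
    return T[:3,3],T[:3,:3]@d
def onz(c,u,v,z):
    o,d=ray(c,u,v);return o+d*(z-o[2])/d[2]
def tri(c1,p1,c2,p2):
    o1,d1=ray(c1,*p1);o2,d2=ray(c2,*p2)
    s=np.linalg.lstsq(np.c_[d1,-d2],o2-o1,rcond=None)[0]
    a=o1+s[0]*d1;b=o2+s[1]*d2
    return (a+b)/2,np.linalg.norm(a-b)
E
python3 - <<'E'
from h import *
print(r.observe())
for n in('scene','top'):
    c=snap(n,n+'0.png');print(n,c['camera_matrix'].tolist(),c['world_from_camera'].round(3).tolist(),[k for k in c])
E
```

```text
pics
{'t': 0.0, 'joints': array([ 1.14800325e+00,  1.26375931e-01, -4.05729790e-02,  1.40540538e+00,
       -4.68024130e-06,  1.57081793e+00]), 'joint_velocities': array([ 4.02188510e-05,  9.05440853e-05,  7.68439903e-04,  8.50157195e-04,
       -1.40235749e-04, -1.01526293e-03]), 'joint_torque': array([-9.14608609e-04, -4.35911500e+01,  3.52924919e+01,  1.73474994e-02,
       -1.04812329e-04, -2.01946432e-05]), 'position': array([0.21525131, 0.47841066, 0.23054664]), 'eef_rot': array([-3.14003469e+00,  4.71389515e-06,  2.71877798e+00]), 'contact_force': array([-0.03478459,  0.0619444 ,  0.44881554]), 'wrist_torque': array([-0.0177917 ,  0.00860428, -0.00622762]), 'gripper_force': 0.0, 'width': 0.08522647489982511}
scene [[505.6442368444229, 0.0, 308.17315693002877], [0.0, 505.6442368444229, 196.51760705409157], [0.0, 0.0, 1.0]] [[0.296, -0.658, 0.693, 1.707], [0.955, 0.207, -0.212, -0.434], [-0.004, 0.724, 0.689, 1.315], [0.0, 0.0, 0.0, 1.0]] ['color', 'camera_matrix', 'world_from_camera']
top [[399.84213174982506, 0.0, 317.3872445970899], [0.0, 399.84213174982506, 201.07170880559661], [0.0, 0.0, 1.0]] [[-0.089, 0.972, -0.219, 0.282], [-0.996, -0.086, 0.023, -0.051], [0.003, 0.221, 0.975, 1.094], [0.0, 0.0, 0.0, 1.0]] ['color', 'camera_matrix', 'world_from_camera']
```

View pics/scene0.png

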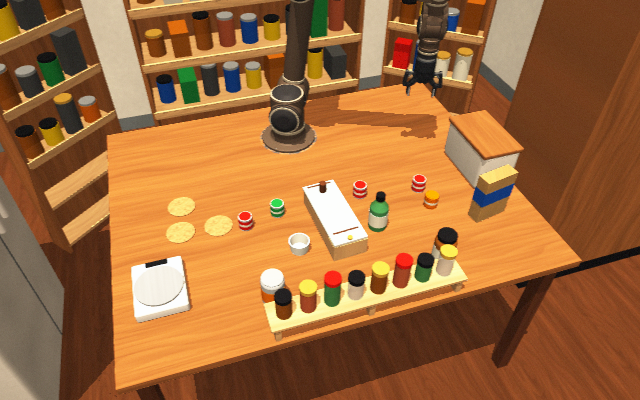

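View pics/top0.png

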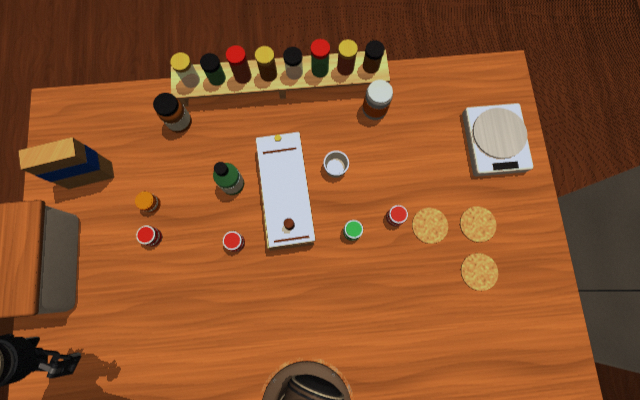

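The scene shows three red tins, at top (148,235), (232,241), (398,215). The orange look-alike is at (145,202), green at (353,230), bottle at (227,178) on the left of the box and ramekin at (336,165) on the right, so the lid opens to the right (positive). There are three mats, at (430,226), (478,223) and (480,272). The one at (430,226) is farthest to the robot's left. I'll measure these and confirm with a crop.

```bash
cat >> h.py <<'E'
def blobs(img,col,amin=25):
    h=cv2.cvtColor(img,cv2.COLOR_BGR2HSV);H,S,V=cv2.split(h)
    m={'red':((H<5)|(H>172))&(S>190)&(V>110),'green':(H>50)&(H<80)&(S>120)&(V>90),
       'yellow':(H>22)&(H<33)&(S>150)&(V>120),'mat':(H>18)&(H<28)&(S>70)&(V>170),
       'white':(S<60)&(V>150),'orange':(H>8)&(H<18)&(S>225)&(V>170),'knob':(V<100)&(S>80)}[col].astype(np.uint8)
    n,l,st,ce=cv2.connectedComponentsWithStats(m)
    return [(ce[i].round(1).tolist(),st[i].tolist()) for i in range(1,n) if st[i,4]>=amin]
E
python3 - <<'E'
from h import *
t=cv2.imread('pics/top0.png');s=cv2.imread('pics/scene0.png')
for n,i in(('top',t),('scene',s)):
    for c in('red','green','mat','white','yellow'): print(n,c,[b for b in blobs(i,c) if 100<b[0][0]<500 and (100 if n=='top' else 130)<b[0][1]<290])
a=cv2.resize(t[125:285,120:520],None,fx=2,fy=2,interpolation=cv2.INTER_CUBIC)
b=cv2.resize(s[165:285,150:450],(700,280),interpolation=cv2.INTER_CUBIC)
b=cv2.copyMakeBorder(b,0,0,0,100,cv2.BORDER_CONSTANT);cv2.imwrite('pics/crop0.png',np.vstack([a,b]))
E
```

```text
top red [([397.9, 213.5], [391, 207, 15, 14, 160]), ([144.9, 234.2], [138, 227, 15, 15, 171]), ([231.3, 240.0], [224, 233, 15, 15, 166])]
top green [([353.3, 228.5], [346, 222, 16, 14, 173])]
top mat [([277.3, 136.8], [274, 134, 7, 6, 32]), ([479.0, 220.7], [465, 207, 31, 32, 329]), ([431.3, 225.5], [417, 208, 30, 35, 435]), ([468.0, 218.4], [465, 216, 7, 6, 27]), ([419.3, 221.1], [416, 219, 7, 6, 27]), ([482.4, 236.1], [473, 230, 20, 12, 94]), ([480.0, 268.5], [465, 254, 33, 32, 346]), ([469.4, 264.8], [466, 262, 8, 7, 29]), ([482.9, 284.9], [472, 279, 22, 11, 100])]
top white [([499.0, 136.3], [466, 103, 67, 70, 3389]), ([284.4, 188.9], [256, 132, 59, 115, 4724]), ([335.5, 164.5], [324, 151, 25, 24, 324]), ([397.4, 214.7], [390, 205, 18, 18, 55]), ([353.2, 228.5], [345, 220, 18, 18, 68]), ([151.2, 232.2], [145, 226, 10, 17, 30]), ([231.8, 239.8], [223, 231, 18, 19, 68])]
top yellow [([277.2, 137.5], [275, 135, 6, 6, 28])]
scene red [([419.1, 178.1], [415, 175, 10, 7, 54]), ([359.7, 184.1], [355, 181, 10, 7, 55]), ([418.2, 184.6], [413, 182, 12, 5, 29]), ([417.3, 189.5], [412, 187, 
[... 464 characters left out ...]
 267, 15, 15, 164])]
scene mat [([498.3, 173.5], [479, 164, 39, 20, 367]), ([431.9, 194.2], [426, 190, 13, 9, 91]), ([180.9, 206.0], [168, 197, 27, 19, 401]), ([218.0, 225.0], [204, 215, 29, 21, 452]), ([179.9, 231.8], [166, 222, 29, 21, 466]), ([450.3, 256.5], [440, 245, 20, 32, 117]), ([434.6, 265.0], [430, 258, 12, 19, 48])]
scene white [([334.4, 213.0], [302, 180, 66, 66, 2039]), ([276.9, 206.2], [270, 202, 14, 7, 26]), ([298.6, 241.4], [288, 233, 22, 22, 304]), ([158.6, 289.3], [131, 256, 58, 66, 2828]), ([271.6, 280.1], [261, 269, 23, 25, 449])]
scene yellow [([448.7, 250.2], [441, 244, 17, 13, 168]), ([380.5, 267.6], [372, 261, 18, 14, 192]), ([307.7, 286.3], [299, 280, 18, 14, 204])]
```

View pics/crop0.png

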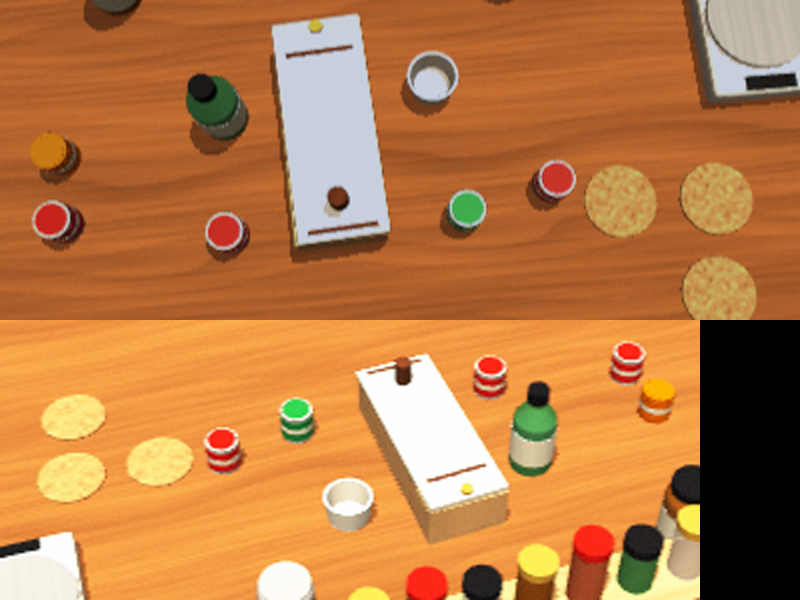

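The crop confirms the identities: red tins at (145,234), (231,240) and (398,214), orange at (145,201), and the mat at (430,226). Next is triangulation.

```bash
python3 - <<'E'
from h import *
np.set_printoptions(precision=4,suppress=True)
t=read_camera('top');s=read_camera('scene')
P={'redA':((144.9,234.2),(419.1,178.1),.052),'redB':((231.3,240),(359.7,184.1),.052),'redC':((397.9,213.5),(244.4,215.6),.052),
'green':((353.3,228.5),(276.3,202.7),.052),'mat':((430.3,225.5),(218,225),.004),'knobmid':((289,223.5),(322.7,187),.1),'pin':((277.2,137.5),(350.3,237.2),.083),'ramekin':((335.5,164.5),(299,237.5),.045)}
for k,(a,b,z) in P.items():
    p,e=tri(t,a,s,b);print(k,p,'err%.4f'%e,onz(t,*a,z)[:2],onz(s,*b,z)[:2])
# lid corners from white blob minAreaRect
for c in (t,s):
    h=cv2.cvtColor(c['color'],cv2.COLOR_BGR2HSV);m=((h[...,1]<60)&(h[...,2]>150)).astype(np.uint8)
    cs,_=cv2.findContours(m,0,1)
    k=max([x for x in cs if 200<cv2.boundingRect(x)[0]<320 and cv2.boundingRect(x)[1]<200],key=cv2.contourArea)
    w=np.array([onz(c,*q,.081)[:2] for q in k[:,0]],np.float32)
    print('lid rect',cv2.minAreaRect(w))
E
```

```text
redA [0.4677 0.3822 0.0533] err0.0005 [0.468 0.383] [0.4664 0.3828]
redB [0.4324 0.1573 0.0535] err0.0014 [0.4328 0.1583] [0.4308 0.1573]
redC [ 0.4641 -0.2856  0.0528] err0.0014 [ 0.4644 -0.2851] [ 0.463  -0.2861]
green [ 0.4346 -0.1632  0.0526] err0.0012 [ 0.4349 -0.1627] [ 0.4339 -0.1637]
mat [ 0.4318 -0.3803  0.0027] err0.0012 [ 0.4315 -0.3805] [ 0.4334 -0.3798]
knobmid [0.4548 0.0029 0.1006] err0.0012 [0.4547 0.0024] [0.4542 0.0037]
pin [0.6939 0.0183 0.0837] err0.0012 [0.694  0.0178] [0.6933 0.0192]
ramekin [ 0.6155 -0.1331  0.0494] err0.0009 [ 0.6168 -0.1339] [ 0.6118 -0.1317]
lid rect ((0.5549997091293335, 0.008804678916931152), (0.2993655204772949, 0.11819176375865936), 3.3657419681549072)
lid rect ((0.5582927465438843, 0.0076184868812561035), (0.3031814694404602, 0.12073641270399094), 3.4527604579925537)
```

```bash
cat >> h.py <<'E'
from scipy.spatial.transform import Rotation as Ro
def go(x,y,z,yaw=np.pi+.061):
    """units for a move from the present pose to a down-pointing pose"""
    o=r.observe();R=Ro.from_euler('xyz',o['eef_rot']);G=Ro.from_euler('xyz',[np.pi,0,yaw])
    d=R.inv().apply(np.array([x,y,z])-o['position'])/.025
    w=np.rad2deg((R.inv()*G).as_rotvec())/8
    print('to',(x,y,z),'off',d.round(2),'rot',w.round(2),'pos',o['position'].round(4),'t%.1f'%o['t'])
E
python3 -c "
from h import *
go(.455,.003,.17)"
```

```text
to (0.455, 0.003, 0.17) off [-16.55 -13.41   2.45] rot [-0.01 -0.   -3.46] pos [0.2153 0.4785 0.2308] t0.2
```

Call:
{"method": "carry_out", "body": {"offset": [[-16.55,-13.4,2.4],[-16.55,-13.4,2.4],[-16.55,-13.4,2.4],[-16.55,-13.4,2.4],[-16.55,-13.4,2.4],[-16.55,-13.4,2.4],[-16.55,-13.4,2.4],[-16.55,-13.4,2.4],[-16.55,-13.4,2.4],[-16.55,-13.4,2.4],[-16.55,-13.4,2.4],[-16.55,-13.4,2.4],[-16.55,-13.4,2.4],[-16.55,-13.4,2.4],[-16.55,-13.4,2.4],[-16.55,-13.4,2.4],[-16.55,-13.4,2.4],[-16.55,-13.4,2.4]], "delta_rot": [[0,0,-3.46],[0,0,-3.46],[0,0,-3.46],[0,0,-3.46],[0,0,-3.46],[0,0,-3.46],[0,0,-3.46],[0,0,-3.46],[0,0,-3.46],[0,0,-3.46],[0,0,-3.46],[0,0,-3.46],[0,0,-3.46],[0,0,-3.46],[0,0,-3.46],[0,0,-3.46],[0,0,-3.46],[0,0,-3.46]], "fingers": -1, "force": 25}}

```text
t: 2.0
position: [0.4552, 0.0041, 0.1714]
eef_rot: [-3.142, 0.0, -3.08]
contact_force: [0.1, 0.3, -0.7]
width: 0.085
gripper_force: 0.0
```

```bash
python3 -c "
from h import *
go(.455,.003,.09);print(r.observe()['joints'].round(2),r.observe()['eef_rot'])"
```

```text
to (0.455, 0.003, 0.09) off [ 0.01 -0.04  3.26] rot [-0.  0.  0.] pos [0.4552 0.0041 0.1714] t2.0
[ 0.01  0.   -0.3   1.27 -0.   -0.05] [-3.14157033e+00  2.43603459e-04 -3.08007356e+00]
```

Call:
{"method": "carry_out", "body": {"offset": [[0,0,1],[0,0,2],[0,0,3.2],[0,0,3.25],[0,0,3.25],[0,0,3.25]], "delta_rot": [[0,0,0],[0,0,0],[0,0,0],[0,0,0],[0,0,0],[0,0,0]]}}

```text
t: 2.6
position: [0.4562, 0.0036, 0.0916]
eef_rot: [-3.141, 0.002, -3.081]
contact_force: [-0.4, 1.0, 0.7]
width: 0.0854
gripper_force: 0.0
```

Call:
{"method": "carry_out", "body": {"offset": [[0,0,0],[0,0,0],[0,0,0],[0,0,0],[0,0,0],[0,0,0],[0,0,0],[0,0,0],[0,0,0],[0,0,0]], "delta_rot": [[0,0,0],[0,0,0],[0,0,0],[0,0,0],[0,0,0],[0,0,0],[0,0,0],[0,0,0],[0,0,0],[0,0,0]], "fingers": 1, "force": 25}}

```text
t: 3.6
position: [0.4555, 0.0035, 0.0904]
eef_rot: [3.142, 0.001, -3.081]
contact_force: [-1.7, -0.1, 5.3]
width: 0.0257
gripper_force: 25.7
```

```bash
python3 - <<'E'
from h import *
o=r.observe();p=o['position'];R=Ro.from_euler('xyz',o['eef_rot'])
pin=np.array([.694,.018]);v=p[:2]-pin;print(np.hypot(*v),p,o['width'],o['gripper_force'])
L=[]
for a in np.arange(.08,1.61,.08):
    w=Ro.from_euler('z',a).apply([*v,0])[:2]+pin
    L.append((R.inv().apply([*(w-p[:2]),0])/.025)[:2].round(2).tolist())
print(L)
E
```

```text
0.23898513571872307 [0.45545572 0.00349064 0.09041263] 0.025681972490855944 25.69503754377365
[[-0.03, -0.76], [-0.12, -1.52], [-0.28, -2.27], [-0.49, -3.01], [-0.76, -3.72], [-1.08, -4.41], [-1.46, -5.08], [-1.89, -5.71], [-2.38, -6.3], [-2.9, -6.86], [-3.47, -7.37], [-4.08, -7.83], [-4.72, -8.24], [-5.4, -8.6], [-6.1, -8.91], [-6.82, -9.15], [-7.56, -9.34], [-8.32, -9.47], [-9.08, -9.54], [-9.84, -9.55]]
```

Call:
{"method": "carry_out", "body": {"offset": [[-0.03,-0.76,0],[-0.12,-1.52,0],[-0.28,-2.27,0],[-0.49,-3.01,0],[-0.76,-3.72,0],[-1.08,-4.41,0],[-1.46,-5.08,0],[-1.89,-5.71,0],[-2.38,-6.3,0],[-2.9,-6.86,0],[-3.47,-7.37,0],[-4.08,-7.83,0],[-4.72,-8.24,0],[-5.4,-8.6,0],[-6.1,-8.91,0],[-6.82,-9.15,0],[-7.56,-9.34,0],[-8.32,-9.47,0],[-9.08,-9.54,0],[-9.84,-9.55,0]], "delta_rot": [[0,0,0],[0,0,0],[0,0,0],[0,0,0],[0,0,0],[0,0,0],[0,0,0],[0,0,0],[0,0,0],[0,0,0],[0,0,0],[0,0,0],[0,0,0],[0,0,0],[0,0,0],[0,0,0],[0,0,0],[0,0,0],[0,0,0],[0,0,0]]}}

```text
t: 5.6
position: [0.7144, -0.2213, 0.0895]
eef_rot: [-3.141, -0.004, -3.082]
contact_force: [-10.0, -0.4, 7.3]
width: 0.0256
gripper_force: 26.9
```

```bash
python3 - <<'E'
from h import *
o=r.observe();p=o['position'];v=p[:2]-[.694,.018];print(np.hypot(*v),np.arctan2(-v[1],-v[0])-.061,p,o['contact_force'],o['width'])
snap('top','top1.png')
E
```

```text
0.2401611817516827 1.5949062489473254 [ 0.71441543 -0.22129188  0.08952978] [-10.04857153  -0.41415081   7.34222691] 0.025553878156995502
```

View pics/top1.png

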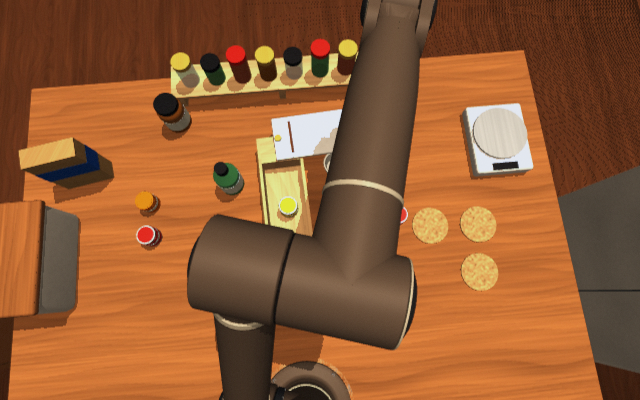

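The lid is open about 1.59 rad, and the yellow tin shows at (288,205) in the top view. Next: release, lift and measure.

Call:
{"method": "carry_out", "body": {"offset": [[0,0,0],[0,0,0],[0,0,0],[0,0,0],[0,0,0],[0,0,-1],[0,0,-2.5],[2,0,-3.6],[4,1,-3.6],[6,3,-3.6],[8,5,-3.6],[8,5,-3.6]], "delta_rot": [[0,0,0],[0,0,0],[0,0,0],[0,0,0],[0,0,0],[0,0,0],[0,0,0],[0,0,0],[0,0,0],[0,0,0],[0,0,0],[0,0,0]], "fingers": -1}}

```text
t: 6.85
position: [0.5079, -0.1079, 0.1802]
eef_rot: [-3.141, 0.001, -3.082]
contact_force: [0.1, 0.3, 0.7]
width: 0.0857
gripper_force: 0.0
```

```bash
cat >> h.py <<'E'
import sys
def look():
    t=read_camera('top');s=read_camera('scene')
    for c in('red','yellow','green'):
        for n,k in(('top',t),('scene',s)):
            print(c,n,[(b[0],onz(k,*b[0],.052)[:2].round(3).tolist(),b[1][4]) for b in blobs(k['color'],c,40) if 100<b[0][0]<460 and (115 if n=='top' else 150)<b[0][1]<250])
    return t,s
E
python3 - <<'E'
from h import *
t,s=look()
E
```

```text
red top [([397.9, 213.5], [0.464, -0.285], 158), ([144.9, 234.3], [0.468, 0.383], 170), ([231.3, 240.0], [0.433, 0.158], 165)]
red scene [([419.1, 178.1], [0.466, 0.383], 54), ([359.7, 184.1], [0.431, 0.157], 55), ([244.4, 215.6], [0.463, -0.286], 69)]
yellow top [([285.8, 204.5], [0.515, 0.01], 129)]
yellow scene [([327.8, 205.7], [0.504, 0.007], 70)]
green top [([230.3, 174.6], [0.611, 0.154], 155)]
green scene [([276.3, 202.7], [0.434, -0.164], 69), ([378.9, 207.8], [0.568, 0.176], 192)]
```

```bash
python3 - <<'E'
from h import *
t=read_camera('top');s=read_camera('scene')
f=lambda i:cv2.resize(i,None,fx=4,fy=4,interpolation=cv2.INTER_CUBIC)
cv2.imwrite('pics/crop1.png',np.hstack([f(t['color'][130:260,240:330]),f(s['color'][160:290,285:385])]))
print(tri(t,(285.8,204.5),s,(327.8,205.7)),onz(t,285.8,204.5,.06),onz(s,327.8,205.7,.06))
E
```

```text
(array([0.51232627, 0.00670199, 0.06086888]), np.float64(0.005106900337618821)) [0.51319259 0.00923229 0.06      ] [0.51115427 0.00444421 0.06      ]
```

View pics/crop1.png

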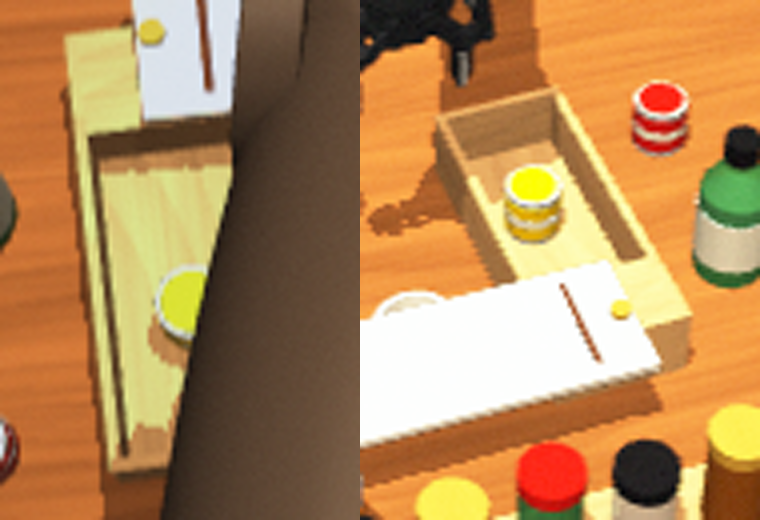

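Yellow's lid top stands at z≈0.061 (expected 0.060), centre about (0.512, 0.004). It sits almost on the box's centre line, so I'll use a partial finger opening.

```bash
python3 -c "
from h import *
go(.512,.005,.12);go(.512,.005,.02)"
```

```text
to (0.512, 0.005, 0.12) off [-0.38  4.52  2.44] rot [-0.    0.01  0.  ] pos [ 0.5093 -0.1083  0.181 ] t7.0
to (0.512, 0.005, 0.02) off [-0.37  4.52  6.44] rot [-0.    0.01  0.  ] pos [ 0.5093 -0.1083  0.181 ] t7.0
```

Call:
{"method": "carry_out", "body": {"offset": [[-0.37,1.5,0],[-0.37,3,0],[-0.37,4.5,0.5],[-0.37,4.52,1.5],[-0.37,4.52,2.4],[-0.37,4.52,2.4],[-0.37,4.52,2.4],[-0.37,4.52,2.4]], "delta_rot": [[0,0,0],[0,0,0],[0,0,0],[0,0,0],[0,0,0],[0,0,0],[0,0,0],[0,0,0]], "fingers": -0.47}}

```text
t: 7.85
position: [0.5136, 0.0041, 0.1213]
eef_rot: [-3.141, 0.002, -3.082]
contact_force: [0.7, -0.1, 0.4]
width: 0.0627
gripper_force: 0.0
```

```bash
python3 -c "
from h import *
go(.512,.005,.02);look()"
```

```text
to (0.512, 0.005, 0.02) off [0.07 0.04 4.05] rot [-0.    0.01 -0.01] pos [0.5136 0.0041 0.1213] t7.8
red top [([397.9, 213.5], [0.464, -0.285], 159), ([144.9, 234.3], [0.468, 0.383], 170)]
red scene [([419.1, 178.1], [0.466, 0.383], 54), ([359.7, 184.1], [0.431, 0.157], 56), ([244.4, 215.6], [0.463, -0.286], 69)]
yellow top []
yellow scene [([327.8, 205.5], [0.503, 0.008], 73)]
green top [([353.3, 228.5], [0.435, -0.163], 172)]
green scene [([276.3, 202.6], [0.433, -0.164], 67), ([379.1, 207.8], [0.568, 0.177], 198)]
```

Call:
{"method": "carry_out", "body": {"offset": [[0.07,0.02,0.7],[0.07,0.02,1.4],[0.07,0.02,2.1],[0.07,0.02,2.8],[0.07,0.02,3.5],[0.07,0.02,4.0],[0.07,0.02,4.0],[0.07,0.02,4.0],[0.07,0.02,4.0]], "delta_rot": [[0,0,0],[0,0,0],[0,0,0],[0,0,0],[0,0,0],[0,0,0],[0,0,0],[0,0,0],[0,0,0]]}}

```text
t: 8.85
position: [0.5112, 0.0045, 0.0231]
eef_rot: [-3.14, 0.003, -3.082]
contact_force: [-9.5, 1.8, 19.2]
width: 0.0628
gripper_force: 8.9
```

Call:
{"method": "carry_out", "body": {"offset": [[0,0,0],[0,0,0],[0,0,0],[0,0,0],[0,0,0],[0,0,0],[0,0,0]], "delta_rot": [[0,0,0],[0,0,0],[0,0,0],[0,0,0],[0,0,0],[0,0,0],[0,0,0]], "fingers": 1, "force": 30}}

```text
t: 9.55
position: [0.5125, 0.0045, 0.0231]
eef_rot: [-3.141, 0.005, -3.082]
contact_force: [-3.4, -1.3, 14.6]
width: 0.0491
gripper_force: 29.0
```

```bash
python3 -c "
from h import *
go(.512,.005,.16);go(.432,-.38,.16);go(.432,-.38,.017);go(.432,-.38,.09)"
```

```text
to (0.512, 0.005, 0.16) off [-0.01  0.02 -5.48] rot [-0.01  0.04 -0.01] pos [0.5125 0.0045 0.0231] t9.6
to (0.432, -0.38, 0.16) off [  4.11 -15.16  -5.48] rot [-0.01  0.04 -0.01] pos [0.5125 0.0045 0.0231] t9.6
to (0.432, -0.38, 0.017) off [  4.14 -15.16   0.24] rot [-0.01  0.04 -0.01] pos [0.5125 0.0045 0.0231] t9.6
to (0.432, -0.38, 0.09) off [  4.12 -15.16  -2.68] rot [-0.01  0.04 -0.01] pos [0.5125 0.0045 0.0231] t9.6
```

Call:
{"method": "carry_out", "body": {"offset": [[0,0,-0.4],[0,0,-1],[0,0,-2],[0,0,-3],[0,0,-4],[0,0,-5.5],[0,0,-5.5],[0,0,-5.5]], "delta_rot": [[0,0,0],[0,0,0],[0,0,0],[0,0,0],[0,0,0],[0,0,0],[0,0,0],[0,0,0]]}}

```text
t: 10.35
position: [0.5111, 0.0049, 0.1585]
eef_rot: [-3.142, 0.002, -3.081]
contact_force: [-0.3, 0.1, -1.5]
width: 0.0491
gripper_force: 31.8
```

```bash
python3 -c "
from h import *
o=r.observe();print(o['contact_force'],o['width'])
go(.432,-.38,.155);look()"
```

```text
[-0.29568734  0.11113937 -1.48621511] 0.04912786830192739
to (0.432, -0.38, 0.155) off [  4.08 -15.18   0.13] rot [-0.    0.02 -0.01] pos [0.5111 0.0049 0.1585] t10.3
red top [([397.9, 213.6], [0.464, -0.285], 156), ([144.9, 234.3], [0.468, 0.383], 170)]
red scene [([419.1, 178.1], [0.466, 0.383], 54), ([359.7, 184.1], [0.431, 0.157], 56), ([244.4, 215.6], [0.463, -0.286], 69)]
yellow top []
yellow scene [([328.9, 176.8], [0.358, 0.061], 71)]
green top [([353.3, 228.5], [0.435, -0.163], 172)]
green scene [([276.3, 202.6], [0.433, -0.164], 67), ([378.9, 207.6], [0.567, 0.177], 195)]
```

Call:
{"method": "carry_out", "body": {"offset": [[0.5,-1.5,0],[1,-3,0],[1.5,-5,0],[2,-7,0],[2.5,-9,0],[3,-11,0],[3.5,-13,0],[4,-15,0],[4.08,-15.18,0.1],[4.08,-15.18,0.1],[4.08,-15.18,0.1],[4.08,-15.18,0.1]], "delta_rot": [[0,0,0],[0,0,0],[0,0,0],[0,0,0],[0,0,0],[0,0,0],[0,0,0],[0,0,0],[0,0,0],[0,0,0],[0,0,0],[0,0,0]]}}

```text
t: 11.65
position: [0.4316, -0.3785, 0.1546]
eef_rot: [3.14, -0.001, -3.08]
contact_force: [0.7, -0.4, -2.1]
width: 0.0495
gripper_force: 32.2
```

```bash
python3 -c "
from h import *
go(.432,-.38,.022)"
```

```text
to (0.432, -0.38, 0.022) off [-0.02 -0.07  5.3 ] rot [ 0.01 -0.    0.01] pos [ 0.4316 -0.3785  0.1546] t11.7
```

Call:
{"method": "carry_out", "body": {"offset": [[0,-0.06,1.3],[0,-0.06,2.6],[0,-0.06,3.9],[0,-0.06,4.8],[0,-0.06,5.2],[0,-0.06,5.3],[0,-0.06,5.35],[0,-0.06,5.4],[0,-0.06,5.45]], "delta_rot": [[0,0,0],[0,0,0],[0,0,0],[0,0,0],[0,0,0],[0,0,0],[0,0,0],[0,0,0],[0,0,0]]}}

```text
t: 12.55
position: [0.4323, -0.382, 0.02]
eef_rot: [-3.14, 0.002, -3.081]
contact_force: [-1.1, 0.1, -1.7]
width: 0.0493
gripper_force: 32.2
```

Call:
{"method": "carry_out", "body": {"offset": [[0,0,0],[0,0,0.05],[0,0,0.1],[0,0,0.1]], "delta_rot": [[0,0,0],[0,0,0],[0,0,0],[0,0,0]]}}

```text
t: 12.95
position: [0.4318, -0.3819, 0.0191]
eef_rot: [-3.14, 0.002, -3.081]
contact_force: [-5.9, 4.2, 16.9]
width: 0.0488
gripper_force: 33.9
```

Contact at the expected height (0.0191). Release and lift.

Call:
{"method": "carry_out", "body": {"offset": [[0,0,0],[0,0,0],[0,0,0],[0,0,0],[0,0,-0.7],[0,0,-1.6],[0,0,-3],[0,0,-4],[0,0,-4]], "delta_rot": [[0,0,0],[0,0,0],[0,0,0],[0,0,0],[0,0,0],[0,0,0],[0,0,0],[0,0,0],[0,0,0]], "fingers": -0.5}}

```text
t: 13.85
position: [0.4333, -0.383, 0.1202]
eef_rot: [-3.137, 0.005, -3.081]
contact_force: [0.9, -1.0, 0.1]
width: 0.064
gripper_force: 0.0
```

```bash
python3 -c "
from h import *
t,s=look();go(.464,-.285,.12);go(.464,-.285,.015)
b=blobs(t['color'],'yellow');print(b)
for k in blobs(s['color'],'yellow'):
  if 150<k[0][0]<300: print(k,onz(s,*k[0],.056))
"
```

```text
red top [([397.9, 213.5], [0.464, -0.285], 155), ([144.9, 234.3], [0.468, 0.383], 170), ([231.3, 240.0], [0.433, 0.158], 165)]
red scene [([419.1, 178.1], [0.466, 0.383], 54), ([359.7, 184.1], [0.431, 0.157], 55), ([244.4, 215.6], [0.463, -0.286], 69)]
yellow top [([436.8, 223.3], [0.429, -0.384], 60)]
yellow scene [([215.0, 214.4], [0.426, -0.383], 76)]
green top [([229.7, 175.2], [0.609, 0.155], 165), ([353.3, 228.5], [0.435, -0.163], 172)]
green scene [([276.3, 202.6], [0.433, -0.164], 67), ([379.0, 207.5], [0.566, 0.177], 195)]
to (0.464, -0.285, 0.12) off [-1.52  3.78 -0.15] rot [-0.    0.   -0.01] pos [ 0.4318 -0.3817  0.1164] t13.9
to (0.464, -0.285, 0.015) off [-1.52  3.79  4.05] rot [-0.    0.   -0.01] pos [ 0.4318 -0.3817  0.1164] t13.9
[([347.6, 47.9], [339, 40, 19, 17, 255]), ([263.8, 54.3], [255, 46, 19, 17, 249]), ([179.6, 60.9], [171, 53, 19, 17, 252]), ([277.2, 137.6], [275, 135, 6, 6, 26]), ([436.8, 223.3], [430, 221, 15, 6, 60])]
([215.0, 214.4], [210, 211, 11, 8, 76]) [ 0.43044967 -0.38322748  0.056     ]
```

Yellow stands at (0.430,-0.383), about 3 mm from the mat's centre. Next, red C.

Call:
{"method": "carry_out", "body": {"offset": [[-0.8,2,0],[-1.52,3.77,0],[-1.52,3.77,0.3],[-1.52,3.77,1.2],[-1.52,3.77,2.1],[-1.52,3.77,3],[-1.52,3.77,3.8],[-1.52,3.77,4.0],[-1.52,3.77,4.0],[-1.52,3.77,4.0]], "delta_rot": [[0,0,0],[0,0,0],[0,0,0],[0,0,0],[0,0,0],[0,0,0],[0,0,0],[0,0,0],[0,0,0],[0,0,0]]}}

```text
t: 14.95
position: [0.4639, -0.2854, 0.0166]
eef_rot: [-3.141, 0.0, -3.082]
contact_force: [0.3, -1.1, -0.1]
width: 0.064
gripper_force: 0.0
```

Call:
{"method": "carry_out", "body": {"offset": [[0,0,0],[0,0,0],[0,0,0],[0,0,0],[0,0,0],[0,0,0],[0,0,0]], "delta_rot": [[0,0,0],[0,0,0],[0,0,0],[0,0,0],[0,0,0],[0,0,0],[0,0,0]], "fingers": 1}}

```text
t: 15.65
position: [0.4646, -0.2855, 0.0175]
eef_rot: [-3.14, 0.002, -3.081]
contact_force: [-1.2, -0.4, 6.3]
width: 0.0493
gripper_force: 32.1
```

```bash
python3 - <<'E'
from h import *
c=np.array([.5565,.0095]);u=np.array([np.cos(.061),np.sin(.061)])
for x in(.042,-.032,-.104):
    print((c+x*u).round(4))
p=c+.042*u
go(*p,.16)
E
```

```text
[0.5984 0.0121]
[0.5246 0.0075]
[0.4527 0.0032]
to (np.float64(0.5984218832272166), np.float64(0.012060411428582517), 0.16) off [-6.07 11.55 -5.7 ] rot [-0.01  0.01 -0.  ] pos [ 0.4646 -0.2855  0.0175] t15.7
```

Call:
{"method": "carry_out", "body": {"offset": [[0,0,-0.5],[0,0,-1.5],[0,0,-3],[0,0,-4.5],[0,0.5,-5.8],[-0.8,2,-5.8],[-1.6,3.5,-5.8],[-2.6,5.2,-5.8],[-3.6,7,-5.8],[-4.5,8.7,-5.8],[-5.4,10.3,-5.8],[-6.07,11.55,-5.8],[-6.07,11.55,-5.8],[-6.07,11.55,-5.8],[-6.07,11.55,-5.8]], "delta_rot": [[0,0,0],[0,0,0],[0,0,0],[0,0,0],[0,0,0],[0,0,0],[0,0,0],[0,0,0],[0,0,0],[0,0,0],[0,0,0],[0,0,0],[0,0,0],[0,0,0],[0,0,0]]}}

```text
t: 17.15
position: [0.5973, 0.0116, 0.1613]
eef_rot: [-3.141, -0.001, -3.082]
contact_force: [0.2, 0.2, -3.1]
width: 0.0491
gripper_force: 32.2
```

```bash
python3 -c "
from h import *
go(.5975,.012,.0275)"
```

```text
to (0.5975, 0.012, 0.0275) off [-0.01  0.02  5.35] rot [-0.   -0.01 -0.01] pos [0.5973 0.0116 0.1613] t17.1
```

Call:
{"method": "carry_out", "body": {"offset": [[0,0,1],[0,0,2],[0,0,3],[0,0,4],[0,0,4.8],[0,0,5.2],[0,0,5.3],[0,0,5.35],[0,0,5.4],[0,0,5.45],[0,0,5.45]], "delta_rot": [[0,0,0],[0,0,0],[0,0,0],[0,0,0],[0,0,0],[0,0,0],[0,0,0],[0,0,0],[0,0,0],[0,0,0],[0,0,0]]}}

```text
t: 18.25
position: [0.5983, 0.0123, 0.0256]
eef_rot: [-3.142, 0.001, -3.081]
contact_force: [0.1, -0.4, -4.1]
width: 0.0491
gripper_force: 32.2
```

Call:
{"method": "carry_out", "body": {"offset": [[0,0,0.06],[0,0,0.06],[0,0,0.06]], "delta_rot": [[0,0,0],[0,0,0],[0,0,0]]}}

```text
t: 18.55
position: [0.5983, 0.0123, 0.0255]
eef_rot: [-3.141, 0.002, -3.081]
contact_force: [-3.1, -0.0, 8.4]
width: 0.049
gripper_force: 33.2
```

Call:
{"method": "carry_out", "body": {"offset": [[0,0,0],[0,0,0],[0,0,0],[0,0,0],[0,0,-0.7],[0,0,-1.6],[0,0,-3],[0,0,-4.5],[0,0,-5.2],[0,0,-5.2]], "delta_rot": [[0,0,0],[0,0,0],[0,0,0],[0,0,0],[0,0,0],[0,0,0],[0,0,0],[0,0,0],[0,0,0],[0,0,0]], "fingers": -0.4}}

```text
t: 19.55
position: [0.5997, 0.0123, 0.1569]
eef_rot: [-3.141, 0.006, -3.081]
contact_force: [-0.8, -0.7, 0.2]
width: 0.0598
gripper_force: 0.0
```

```bash
python3 -c "
from h import *
t,s=look();go(.432,.1575,.15);go(.432,.1575,.015)
"
```

```text
red top [([144.9, 234.3], [0.468, 0.383], 170)]
red scene [([419.1, 178.1], [0.466, 0.383], 54), ([337.9, 222.0], [0.59, 0.015], 73)]
yellow top [([436.7, 222.2], [0.432, -0.384], 175)]
yellow scene [([215.1, 214.5], [0.427, -0.383], 73)]
green top [([353.3, 228.5], [0.435, -0.163], 172)]
green scene [([276.3, 202.6], [0.433, -0.164], 67), ([378.9, 207.5], [0.566, 0.177], 191)]
to (0.432, 0.1575, 0.15) off [6.28 6.2  0.13] rot [-0.  0. -0.] pos [0.5979 0.0123 0.1531] t19.6
to (0.432, 0.1575, 0.015) off [6.28 6.2  5.53] rot [-0.  0. -0.] pos [0.5979 0.0123 0.1531] t19.6
```

Red C is in. Red B is hidden, either by the arm or because it was knocked, so I'll pull back and look.

Call:
{"method": "carry_out", "body": {"offset": [[2,0,-1],[4,0,-2],[6,0,-2],[7.5,0,-2],[8,0,-2],[8,0,-2],[8,0,-2]], "delta_rot": [[0,0,0],[0,0,0],[0,0,0],[0,0,0],[0,0,0],[0,0,0],[0,0,0]], "fingers": -0.5}}

```text
t: 20.35
position: [0.3989, 0.0002, 0.2029]
eef_rot: [3.142, -0.0, -3.081]
contact_force: [-0.1, -0.6, 0.4]
width: 0.0639
gripper_force: 0.0
```

```bash
python3 -c "
from h import *
t,s=look();
a=t['color'][110:290,110:460];b=s['color'][140:320,160:460]
cv2.imwrite('pics/p2.png',cv2.resize(np.hstack([a,b]),None,fx=1.2,fy=1.2))
"
```

```text
red top [([144.9, 234.3], [0.468, 0.383], 170)]
red scene [([419.1, 178.1], [0.466, 0.383], 54), ([359.7, 184.1], [0.431, 0.157], 55), ([337.9, 222.1], [0.59, 0.014], 71)]
yellow top [([436.7, 222.2], [0.432, -0.384], 175)]
yellow scene [([215.1, 214.5], [0.427, -0.383], 73)]
green top [([353.3, 228.5], [0.435, -0.163], 172)]
green scene [([276.2, 202.6], [0.433, -0.164], 68), ([379.0, 207.6], [0.567, 0.177], 187)]
```

View pics/p2.png

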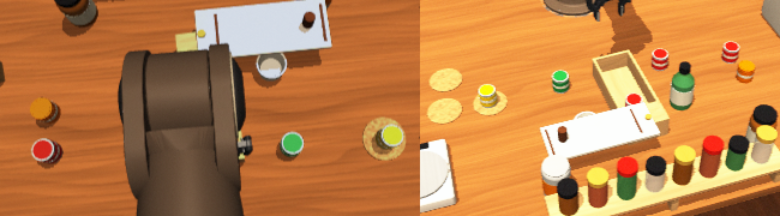

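Red B is unchanged at (0.431,0.157); the arm had merely hidden it. Red C stands in the far part of the box and yellow on the mat.

```bash
python3 -c "
from h import *
go(.4318,.1577,.1);go(.4318,.1577,.0165)
"
```

```text
to (0.4318, 0.1577, 0.1) off [-1.68  6.21  4.11] rot [ 0.   -0.01 -0.  ] pos [3.994e-01 2.000e-04 2.028e-01] t20.4
to (0.4318, 0.1577, 0.0165) off [-1.68  6.21  7.45] rot [ 0.   -0.01 -0.  ] pos [3.994e-01 2.000e-04 2.028e-01] t20.4
```

Call:
{"method": "carry_out", "body": {"offset": [[-0.5,2,0],[-1,4,0],[-1.6,6,1],[-1.68,6.21,2.5],[-1.68,6.21,3.8],[-1.68,6.21,4.8],[-1.68,6.21,5.8],[-1.68,6.21,6.8],[-1.68,6.21,7.4],[-1.68,6.21,7.45],[-1.68,6.21,7.45],[-1.68,6.21,7.45]], "delta_rot": [[0,0,0],[0,0,0],[0,0,0],[0,0,0],[0,0,0],[0,0,0],[0,0,0],[0,0,0],[0,0,0],[0,0,0],[0,0,0],[0,0,0]]}}

```text
t: 21.65
position: [0.4318, 0.1581, 0.0179]
eef_rot: [3.141, 0.001, -3.081]
contact_force: [-0.3, 0.1, 0.1]
width: 0.0639
gripper_force: 0.0
```

Call:
{"method": "carry_out", "body": {"offset": [[0,0,0],[0,0,0],[0,0,0],[0,0,0],[0,0,0],[0,0,0],[0,0,0]], "delta_rot": [[0,0,0],[0,0,0],[0,0,0],[0,0,0],[0,0,0],[0,0,0],[0,0,0]], "fingers": 1}}

```text
t: 22.35
position: [0.4318, 0.1582, 0.0184]
eef_rot: [3.141, 0.002, -3.081]
contact_force: [0.5, 1.6, 6.1]
width: 0.0492
gripper_force: 31.5
```

```bash
python3 -c "
from h import *
go(.4318,.1577,.16);go(.5246,.0075,.16);
"
```

```text
to (0.4318, 0.1577, 0.16) off [-0.01 -0.01 -5.66] rot [ 0.01  0.02 -0.  ] pos [0.4318 0.1582 0.0184] t22.4
to (0.5246, 0.0075, 0.16) off [-3.35 -6.23 -5.66] rot [ 0.01  0.02 -0.  ] pos [0.4318 0.1582 0.0184] t22.4
```

Call:
{"method": "carry_out", "body": {"offset": [[0,0,-0.5],[0,0,-1.5],[0,0,-3],[0,0,-4.5],[0,-0.5,-5.7],[-0.8,-2,-5.7],[-1.6,-3.5,-5.7],[-2.6,-5,-5.7],[-3.35,-6.23,-5.7],[-3.35,-6.23,-5.7],[-3.35,-6.23,-5.7],[-3.35,-6.23,-5.7]], "delta_rot": [[0,0,0],[0,0,0],[0,0,0],[0,0,0],[0,0,0],[0,0,0],[0,0,0],[0,0,0],[0,0,0],[0,0,0],[0,0,0],[0,0,0]]}}

```text
t: 23.55
position: [0.523, 0.0076, 0.1598]
eef_rot: [3.141, -0.001, -3.081]
contact_force: [-0.1, 0.1, -2.2]
width: 0.0492
gripper_force: 32.0
```

```bash
python3 -c "
from h import *
go(.5246,.0075,.0265);
"
```

```text
to (0.5246, 0.0075, 0.0265) off [-0.07 -0.01  5.33] rot [ 0.   -0.01 -0.  ] pos [0.523  0.0076 0.1598] t23.6
```

Call:
{"method": "carry_out", "body": {"offset": [[-0.02,0,1],[-0.02,0,2],[-0.02,0,3],[-0.02,0,4],[-0.02,0,4.8],[-0.02,0,5.15],[-0.02,0,5.25],[-0.02,0,5.3],[-0.02,0,5.36],[-0.02,0,5.4],[-0.02,0,5.4]], "delta_rot": [[0,0,0],[0,0,0],[0,0,0],[0,0,0],[0,0,0],[0,0,0],[0,0,0],[0,0,0],[0,0,0],[0,0,0],[0,0,0]]}}

```text
t: 24.65
position: [0.5252, 0.0075, 0.0264]
eef_rot: [3.141, 0.002, -3.081]
contact_force: [-2.0, 0.4, 4.9]
width: 0.0493
gripper_force: 32.6
```

Call:
{"method": "carry_out", "body": {"offset": [[0,0,0],[0,0,0],[0,0,0],[0,0,0],[0,0,-0.7],[0,0,-1.6],[0,0,-3],[0,0,-4.5],[1.5,1,-6],[3.5,2,-6.5],[4,3,-6.5],[4,5,-6.5],[4,6,-6.5],[4,6,-6.5],[4,6,-6.5]], "delta_rot": [[0,0,0],[0,0,0],[0,0,0],[0,0,0],[0,0,0],[0,0,0],[0,0,0],[0,0,0],[0,0,0],[0,0,0],[0,0,0],[0,0,0],[0,0,0],[0,0,0],[0,0,0]], "fingers": -0.45}}

```text
t: 26.15
position: [0.4152, 0.1512, 0.1872]
eef_rot: [-3.141, -0.0, -3.08]
contact_force: [-0.2, 0.0, 0.8]
width: 0.0623
gripper_force: 0.0
```

```bash
python3 -c "
from h import *
look();go(.467,.3825,.12);go(.467,.3825,.0155)
"
```

```text
red top [([282.5, 173.9], [0.601, 0.013], 150), ([286.2, 199.7], [0.528, 0.008], 159)]
red scene [([419.1, 178.1], [0.466, 0.383], 54), ([329.5, 208.4], [0.518, 0.009], 66), ([337.9, 222.2], [0.59, 0.014], 72)]
yellow top [([436.7, 222.2], [0.432, -0.384], 175)]
yellow scene [([215.1, 214.5], [0.427, -0.383], 73)]
green top [([230.9, 173.9], [0.613, 0.152], 137), ([353.3, 228.5], [0.435, -0.163], 172)]
green scene [([276.2, 202.6], [0.433, -0.164], 68), ([378.9, 207.5], [0.566, 0.177], 193)]
to (0.467, 0.3825, 0.12) off [-2.61  9.15  2.68] rot [-0.   -0.   -0.01] pos [0.4155 0.1504 0.1871] t26.2
to (0.467, 0.3825, 0.0155) off [-2.61  9.15  6.86] rot [-0.   -0.   -0.01] pos [0.4155 0.1504 0.1871] t26.2
```

Two red tins stand in the box. Red A comes next.

Call:
{"method": "carry_out", "body": {"offset": [[-0.5,1.8,0],[-1,3.6,0],[-1.6,5.4,0],[-2.1,7.2,0],[-2.6,9,0.8],[-2.61,9.14,2],[-2.61,9.14,3.2],[-2.61,9.14,4.3],[-2.61,9.14,5.4],[-2.61,9.14,6.4],[-2.61,9.14,6.85],[-2.61,9.14,6.85],[-2.61,9.14,6.85],[-2.61,9.14,6.85]], "delta_rot": [[0,0,0],[0,0,0],[0,0,0],[0,0,0],[0,0,0],[0,0,0],[0,0,0],[0,0,0],[0,0,0],[0,0,0],[0,0,0],[0,0,0],[0,0,0],[0,0,0]]}}

```text
t: 27.65
position: [0.4679, 0.3835, 0.0177]
eef_rot: [3.14, 0.002, -3.082]
contact_force: [-0.3, 0.6, -0.2]
width: 0.0617
gripper_force: 0.0
```

Call:
{"method": "carry_out", "body": {"offset": [[0,0,0],[0,0,0],[0,0,0],[0,0,0],[0,0,0],[0,0,0],[0,0,0]], "delta_rot": [[0,0,0],[0,0,0],[0,0,0],[0,0,0],[0,0,0],[0,0,0],[0,0,0]], "fingers": 1}}

```text
t: 28.35
position: [0.4677, 0.3837, 0.0177]
eef_rot: [3.14, 0.003, -3.081]
contact_force: [0.6, -1.5, 5.6]
width: 0.0495
gripper_force: 31.7
```

```bash
python3 -c "
from h import *
go(.4525,.0032,.16)
"
```

```text
to (0.4525, 0.0032, 0.16) off [  1.51 -15.15  -5.72] rot [ 0.01  0.02 -0.  ] pos [0.4677 0.3837 0.0177] t28.4
```

Call:
{"method": "carry_out", "body": {"offset": [[0,0,-0.5],[0,0,-1.5],[0,0,-3],[0,0,-4.5],[0,-0.5,-5.7],[0.2,-2,-5.7],[0.4,-4,-5.7],[0.6,-6,-5.7],[0.8,-8,-5.7],[1,-10,-5.7],[1.2,-12,-5.7],[1.4,-14,-5.7],[1.5,-15.15,-5.7],[1.5,-15.15,-5.7],[1.5,-15.15,-5.7],[1.5,-15.15,-5.7]], "delta_rot": [[0,0,0],[0,0,0],[0,0,0],[0,0,0],[0,0,0],[0,0,0],[0,0,0],[0,0,0],[0,0,0],[0,0,0],[0,0,0],[0,0,0],[0,0,0],[0,0,0],[0,0,0],[0,0,0]]}}

```text
t: 29.95
position: [0.4522, 0.0034, 0.1588]
eef_rot: [3.141, 0.0, -3.081]
contact_force: [0.5, -0.4, -1.8]
width: 0.0495
gripper_force: 32.0
```

```bash
python3 -c "
from h import *
look();go(.4525,.0032,.0257)
"
```

```text
red top []
red scene [([322.6, 166.5], [0.293, 0.058], 66), ([329.5, 208.4], [0.518, 0.009], 66), ([337.9, 222.1], [0.59, 0.014], 71)]
yellow top [([436.7, 222.2], [0.432, -0.384], 175)]
yellow scene [([215.1, 214.5], [0.427, -0.383], 73)]
green top [([353.3, 228.5], [0.435, -0.163], 172)]
green scene [([276.3, 202.6], [0.433, -0.164], 67), ([379.0, 207.8], [0.568, 0.177], 200)]
to (0.4525, 0.0032, 0.0257) off [-0.01 -0.02  5.32] rot [ 0.   -0.    0.01] pos [0.4522 0.0037 0.1586] t30.1
```

Call:
{"method": "carry_out", "body": {"offset": [[0,-0.02,1],[0,-0.02,2],[0,-0.02,3],[0,-0.02,4],[0,-0.02,4.8],[0,-0.02,5.15],[0,-0.02,5.25],[0,-0.02,5.3],[0,-0.02,5.36],[0,-0.02,5.4],[0,-0.02,5.4]], "delta_rot": [[0,0,0],[0,0,0],[0,0,0],[0,0,0],[0,0,0],[0,0,0],[0,0,0],[0,0,0],[0,0,0],[0,0,0],[0,0,0]]}}

```text
t: 31.15
position: [0.4532, 0.0024, 0.0257]
eef_rot: [3.141, 0.003, -3.081]
contact_force: [-4.8, 0.7, 8.9]
width: 0.0494
gripper_force: 33.2
```

Call:
{"method": "carry_out", "body": {"offset": [[0,0,0],[0,0,0],[0,0,0],[0,0,0],[0,0,-0.7],[0,0,-1.6],[0,0,-3],[0,0,-4.5],[0,-1,-5.5],[0,-3,-5.5],[0,-5,-5.5],[0,-7,-5.5],[0,-9,-5.5],[0,-9,-5.5],[0,-9,-5.5]], "delta_rot": [[0,0,0],[0,0,0],[0,0,0],[0,0,0],[0,0,0],[0,0,0],[0,0,0],[0,0,0],[0,0,0],[0,0,0],[0,0,0],[0,0,0],[0,0,0],[0,0,0],[0,0,0]], "fingers": -0.4}}

```text
t: 32.65
position: [0.4654, -0.2234, 0.1605]
eef_rot: [3.141, -0.001, -3.084]
contact_force: [-0.3, 0.7, -0.5]
width: 0.0601
gripper_force: 0.0
```

```bash
python3 -c "
from h import *
t,s=look();go(.7144,-.2215,.16)
a=t['color'][100:290,120:470];b=s['color'][140:330,160:460]
cv2.imwrite('pics/p3.png',cv2.resize(np.hstack([a,b]),None,fx=1.2,fy=1.2))
"
```

```text
red top [([282.5, 173.9], [0.601, 0.013], 150), ([286.2, 199.7], [0.528, 0.008], 157), ([290.0, 226.5], [0.455, 0.003], 162)]
red scene [([321.8, 194.9], [0.444, 0.004], 60), ([329.5, 208.4], [0.518, 0.009], 66), ([337.9, 222.1], [0.59, 0.014], 71)]
yellow top []
yellow scene [([215.1, 214.5], [0.427, -0.383], 73)]
green top [([230.0, 175.1], [0.61, 0.155], 165), ([353.4, 228.6], [0.435, -0.163], 176)]
green scene [([276.5, 202.6], [0.434, -0.163], 65), ([379.0, 207.6], [0.567, 0.177], 190)]
to (0.7144, -0.2215, 0.16) off [-9.93 -0.6   0.03] rot [ 0. -0. -0.] pos [ 0.4656 -0.2217  0.1608] t32.8
```

View pics/p3.png

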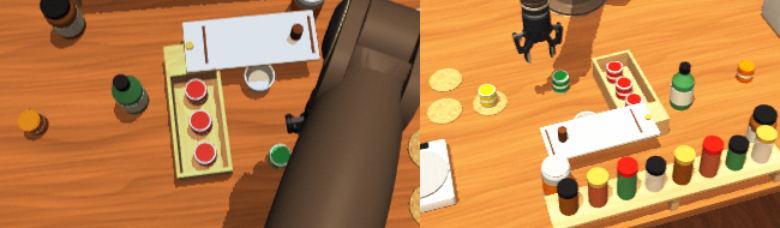

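All three red tins stand in the box, yellow is on the mat, and the knob is where I left it. Now for the lid.

Call:
{"method": "carry_out", "body": {"offset": [[-2,-0.1,0],[-4,-0.2,0],[-6,-0.4,0],[-8,-0.5,0],[-9.93,-0.6,0],[-9.93,-0.6,0],[-9.93,-0.6,0],[-9.93,-0.6,0.7],[-9.93,-0.6,1.4],[-9.93,-0.6,2.1],[-9.93,-0.6,2.8],[-9.93,-0.6,2.8],[-9.93,-0.6,2.8]], "delta_rot": [[0,0,0],[0,0,0],[0,0,0],[0,0,0],[0,0,0],[0,0,0],[0,0,0],[0,0,0],[0,0,0],[0,0,0],[0,0,0],[0,0,0],[0,0,0]]}}

```text
t: 34.05
position: [0.7135, -0.2217, 0.0928]
eef_rot: [-3.141, 0.001, -3.081]
contact_force: [0.1, -0.8, 0.3]
width: 0.0602
gripper_force: 0.0
```

Call:
{"method": "carry_out", "body": {"offset": [[0,0,0],[0,0,0],[0,0,0],[0,0,0],[0,0,0],[0,0,0],[0,0,0],[0,0,0]], "delta_rot": [[0,0,0],[0,0,0],[0,0,0],[0,0,0],[0,0,0],[0,0,0],[0,0,0],[0,0,0]], "fingers": 1, "force": 25}}

```text
t: 34.85
position: [0.7151, -0.2211, 0.0927]
eef_rot: [3.14, 0.002, -3.08]
contact_force: [-1.3, 4.9, 4.7]
width: 0.0202
gripper_force: 20.5
```

```bash
python3 - <<'E'
from h import *
o=r.observe();p=o['position'];R=Ro.from_euler('xyz',o['eef_rot'])
pin=np.array([.694,.018]);v=p[:2]-pin;th=np.arctan2(-v[1],-v[0]);print(np.hypot(*v),th,p,o['width'],o['contact_force'])
v0=np.array([.4555,.0035])-pin;th0=np.arctan2(-v0[1],-v0[0]);print(th0)
L=[]
for a in np.linspace(th,th0,20)[1:]:
    w=pin-.2395*np.array([np.cos(a),np.sin(a)])
    L.append((R.inv().apply([*(w-p[:2]),0])/.025)[:2].round(2).tolist())
print(L)
E
```

```text
0.24000000785689493 1.6587063260932384 [ 0.71507124 -0.22107322  0.09271563] 0.02017441855996638 [-1.25058119  4.92898915  4.65886598]
0.06072190521561202
[[0.81, 0.03], [1.61, 0.11], [2.4, 0.26], [3.18, 0.47], [3.93, 0.75], [4.66, 1.09], [5.36, 1.49], [6.02, 1.95], [6.65, 2.46], [7.22, 3.02], [7.75, 3.63], [8.23, 4.28], [8.64, 4.97], [9.0, 5.69], [9.3, 6.44], [9.53, 7.21], [9.7, 8.0], [9.8, 8.8], [9.84, 9.6]]
```

The grip width of 20 mm instead of 26 means the knob is held off-centre, so I'll open and measure the knob.

Call:
{"method": "carry_out", "body": {"offset": [[0,0,0],[0,0,0],[0,0,0],[0,0,0],[0,0,-1],[0,0,-2.5],[1.5,0,-3],[3.5,0,-4],[5.5,0,-4],[7.5,0,-4],[9,0,-4],[9,0,-4],[9,0,-4]], "delta_rot": [[0,0,0],[0,0,0],[0,0,0],[0,0,0],[0,0,0],[0,0,0],[0,0,0],[0,0,0],[0,0,0],[0,0,0],[0,0,0],[0,0,0],[0,0,0]], "fingers": -0.6}}

```text
t: 36.15
position: [0.4895, -0.2363, 0.1918]
eef_rot: [-3.141, 0.001, -3.083]
contact_force: [0.1, 0.9, 0.3]
width: 0.0684
gripper_force: 0.0
```

```bash
python3 - <<'E'
from h import *
np.set_printoptions(precision=4,suppress=True)
t=read_camera('top');s=read_camera('scene')
a,b=t['color'][100:180,260:420],s['color'][220:320,240:400]
f=lambda i:cv2.resize(i,(640,int(i.shape[0]*4)))
cv2.imwrite('pics/p4.png',cv2.resize(np.vstack([f(a),f(b)]),None,fx=.8,fy=.8))
for n,c in(('top',t),('scene',s)):
    print(n,[(k[0],onz(c,*k[0],.1).round(3)) for k in blobs(c['color'],'knob',20) if k[1][4]<400 and ((300<k[0][0]<400 and 100<k[0][1]<160) if n=='top' else (250<k[0][0]<310 and 230<k[0][1]<270))])
go(.7,-.22,.16)
E
```

```text
top [([365.7, 104.0], array([ 0.762, -0.228,  0.1  ])), ([383.5, 109.4], array([ 0.742, -0.274,  0.1  ])), ([365.3, 128.7], array([ 0.691, -0.218,  0.1  ]))]
scene [([278.4, 253.6], array([ 0.704, -0.225,  0.1  ]))]
to (0.7, -0.22, 0.16) off [-8.38  0.14  1.26] rot [-0.    0.01 -0.  ] pos [ 0.491  -0.2362  0.1913] t36.2
```

View pics/p4.png

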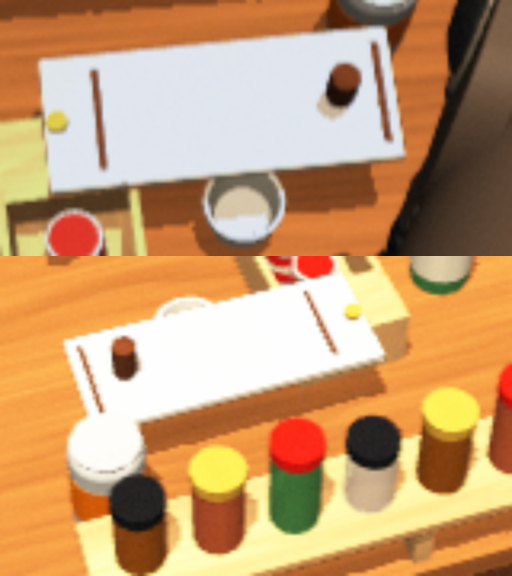

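```bash
python3 - <<'E'
from h import *
t=read_camera('top');s=read_camera('scene')
print(tri(t,(366.9,126.6),s,(278.75,251.9)),onz(t,366.9,126.6,.101),onz(s,278.75,251.9,.101))
print(tri(t,(367.5,122.8),s,(278.9,247.7)),'top of knob')
E
```

```text
(array([ 0.6974266 , -0.22275917,  0.0995089 ]), np.float64(0.0012811180905703682)) [ 0.69664774 -0.22312267  0.101     ] [ 0.69886539 -0.22240884  0.101     ]
(array([ 0.69893722, -0.22177554,  0.12091877]), np.float64(0.0014089800800630924)) top of knob
```

Knob at (0.698,-0.222), top at z 0.121 as stated.

Call:
{"method": "carry_out", "body": {"offset": [[-2,0.03,0],[-4,0.06,0],[-6,0.1,0],[-8,0.1,0],[-8.3,0.1,0.6],[-8.3,0.1,1.2],[-8.3,0.1,1.2],[-8.3,0.1,2],[-8.3,0.1,2.8],[-8.3,0.1,3.5],[-8.3,0.1,4],[-8.3,0.1,4],[-8.3,0.1,4]], "delta_rot": [[0,0,0],[0,0,0],[0,0,0],[0,0,0],[0,0,0],[0,0,0],[0,0,0],[0,0,0],[0,0,0],[0,0,0],[0,0,0],[0,0,0],[0,0,0]]}}

```text
t: 37.65
position: [0.6969, -0.221, 0.0918]
eef_rot: [-3.141, 0.0, -3.081]
contact_force: [-0.2, -0.6, 0.2]
width: 0.0679
gripper_force: 0.0
```

Call:
{"method": "carry_out", "body": {"offset": [[0,0,0],[0,0,0],[0,0,0],[0,0,0],[0,0,0],[0,0,0],[0,0,0],[0,0,0]], "delta_rot": [[0,0,0],[0,0,0],[0,0,0],[0,0,0],[0,0,0],[0,0,0],[0,0,0],[0,0,0]], "fingers": 1, "force": 25}}

```text
t: 38.45
position: [0.6974, -0.222, 0.0922]
eef_rot: [-3.139, 0.002, -3.082]
contact_force: [0.6, -6.1, 5.3]
width: 0.0258
gripper_force: 26.1
```

```bash
python3 - <<'E'
from h import *
o=r.observe();p=o['position'];R=Ro.from_euler('xyz',o['eef_rot'])
pin=np.array([.694,.018]);v=p[:2]-pin;th=np.arctan2(-v[1],-v[0]);print(np.hypot(*v),th,p,o['width'],o['contact_force'])
L=[]
for a in np.linspace(th,.0607,20)[1:]:
    w=pin-.2395*np.array([np.cos(a),np.sin(a)])
    L.append((R.inv().apply([*(w-p[:2]),0])/.025)[:2].round(2).tolist())
print(L)
E
```

```text
0.24006982129384538 1.5850851070932352 [ 0.69743019 -0.22204531  0.09218658] 0.025758633684059166 [ 0.57142179 -6.13312806  5.26368591]
[[0.76, 0.09], [1.52, 0.22], [2.27, 0.4], [3.0, 0.65], [3.7, 0.95], [4.38, 1.31], [5.03, 1.72], [5.64, 2.19], [6.22, 2.7], [6.75, 3.25], [7.23, 3.85], [7.67, 4.48], [8.05, 5.15], [8.38, 5.84], [8.65, 6.56], [8.87, 7.3], [9.02, 8.05], [9.11, 8.82], [9.14, 9.58]]
```

Call:
{"method": "carry_out", "body": {"offset": [[0.76,0.09,0],[1.52,0.22,0],[2.27,0.4,0],[3.0,0.65,0],[3.7,0.95,0],[4.38,1.31,0],[5.03,1.72,0],[5.64,2.19,0],[6.22,2.7,0],[6.75,3.25,0],[7.23,3.85,0],[7.67,4.48,0],[8.05,5.15,0],[8.38,5.84,0],[8.65,6.56,0],[8.87,7.3,0],[9.02,8.05,0],[9.11,8.82,0],[9.14,9.58,0],[9.14,9.58,0]], "delta_rot": [[0,0,0],[0,0,0],[0,0,0],[0,0,0],[0,0,0],[0,0,0],[0,0,0],[0,0,0],[0,0,0],[0,0,0],[0,0,0],[0,0,0],[0,0,0],[0,0,0],[0,0,0],[0,0,0],[0,0,0],[0,0,0],[0,0,0],[0,0,0]]}}

```text
t: 40.45
position: [0.4511, 0.0064, 0.0905]
eef_rot: [3.139, -0.005, -3.079]
contact_force: [-7.8, 0.5, 6.6]
width: 0.0253
gripper_force: 28.7
```

Call:
{"method": "carry_out", "body": {"offset": [[0,0,0],[0,0,0],[0,0,0]], "delta_rot": [[0,0,0],[0,0,0],[0,0,0]]}}

```text
t: 40.75
position: [0.4512, 0.0054, 0.0905]
eef_rot: [3.139, -0.006, -3.08]
contact_force: [-8.8, 0.3, 7.6]
width: 0.0254
gripper_force: 28.8
```

Call:
{"method": "carry_out", "body": {"offset": [[0,-0.08,0],[0,-0.08,0],[0,-0.08,0],[0,-0.08,0]], "delta_rot": [[0,0,0],[0,0,0],[0,0,0],[0,0,0]]}}

```text
t: 41.15
position: [0.4515, 0.0031, 0.0905]
eef_rot: [3.14, -0.005, -3.08]
contact_force: [-8.2, -0.4, 7.6]
width: 0.0252
gripper_force: 28.8
```

Call:
{"method": "carry_out", "body": {"offset": [[0,0,0],[0,0,0],[0,0,0],[0,0,0],[0,0,0],[0,0,-1],[0,0,-2.5],[1.5,2,-4],[2,4,-4],[2,6,-4],[2,8,-4],[2,9,-4],[2,9,-4],[2,9,-4]], "delta_rot": [[0,0,0],[0,0,0],[0,0,0],[0,0,0],[0,0,0],[0,0,0],[0,0,0],[0,0,0],[0,0,0],[0,0,0],[0,0,0],[0,0,0],[0,0,0],[0,0,0]], "fingers": -0.6}}

```text
t: 42.55
position: [0.3906, 0.2248, 0.1908]
eef_rot: [-3.141, -0.001, -3.078]
contact_force: [-0.2, -0.3, 0.2]
width: 0.0684
gripper_force: 0.0
```

```bash
python3 - <<'E'
from h import *
t,s=look()
for n,c in(('top',t),('scene',s)):
    o=cv2.imread('pics/%s0.png'%n)
    def lid(i):
        h=cv2.cvtColor(i,cv2.COLOR_BGR2HSV);m=((h[...,1]<60)&(h[...,2]>150)).astype(np.uint8)
        cs,_=cv2.findContours(m,0,1)
        k=max([x for x in cs if 200<cv2.boundingRect(x)[0]<320 and cv2.boundingRect(x)[1]<215],key=cv2.contourArea)
        return cv2.minAreaRect(np.array([onz(c,*q,.081)[:2] for q in k[:,0]],np.float32))
    print(n,lid(o),lid(c['color']))
a=t['color'][100:290,120:470];b=s['color'][140:330,160:460]
cv2.imwrite('pics/p5.png',cv2.resize(np.hstack([a,b]),None,fx=1.2,fy=1.2))
E
```

```text
red top []
red scene []
yellow top [([436.7, 222.2], [0.432, -0.384], 175)]
yellow scene [([215.1, 214.5], [0.427, -0.383], 73)]
green top [([231.2, 173.2], [0.615, 0.151], 124), ([353.3, 228.5], [0.435, -0.163], 172)]
green scene [([276.3, 202.7], [0.434, -0.164], 69), ([378.9, 207.8], [0.568, 0.176], 200)]
top ((0.5549998879432678, 0.008801117539405823), (0.2993655204772949, 0.11819891631603241), 3.3657419681549072) ((0.5551016330718994, 0.0084235779941082), (0.29949089884757996, 0.11827638000249863), 3.5451173782348633)
scene ((0.5584969520568848, 0.007527828216552734), (0.30370527505874634, 0.12069898098707199), 3.367572784423828) ((0.5581927299499512, 0.0072914548218250275), (0.3029269278049469, 0.12068358063697815), 3.4630722999572754)
```

View pics/p5.png

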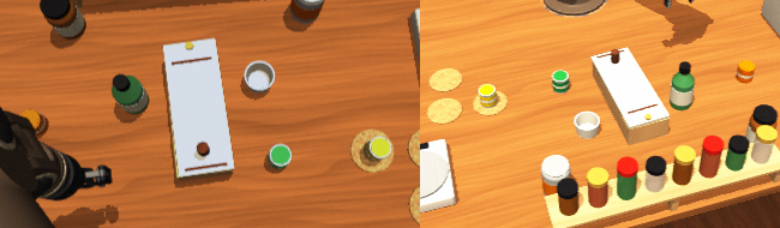

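The lid is shut to within about 0.2° of its starting yaw. Yellow is on the mat, and the bottle, ramekin and green tin are unmoved.

```bash
python3 -c "
from h import *
print(r.hand_in())"
```

```text
the job is handed in; nothing more can be done
None
```

The job is handed in: the three red tins found on the counter stand in the box, the yellow tin is about 3 mm from the middle of the leftmost mat, the lid is shut to within about 0.2° of its starting position, and the bottle, ramekin and green tin look unmoved in the final pictures.

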